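# Switch off the cell charger's outlet on the bench power block

### The job

The battery cells are charged: on the bench power block, switch off the outlet that the cell charger (the box with two cells lying in its top) is plugged into. With the fingertips gently press down the raised end (the one away from the outlet) of the rocker switch straight in front of that outlet, all the way over, then draw clear. Leave the other three switches on, and do not shift, turn or pull out anything that is plugged in, nor disturb the glue gun beside it.

Things in the scene. Friction and masses are not known exactly. Their poses are not given: they have to be found in the camera images.
- block: Bench power block, screwed down: aluminium box 124 (x) x 344 (y) x 45 high, end caps 47. Origin: centre of its underside; z up, x from the switches to the outlets, y along the row. Far half: black strip, 4 outlets 75 apart, occupied in any order. Near half: 4 rockers, each straight in front of its outlet, 62 from it. Outlet 1 is at +y, 4 at -y. Switches face the robot, turned up to 0.4 rad.
- charger: Plug-in battery-cell charger: grey box 64 (x) x 54 (y) x 24 high, raised lips at its two x ends, two AA cells (15 dia., 49 long) side by side in its top; top 51 above its origin. Plug foot 36 dia. x 17.5, fully in one outlet, not fastened (could be pulled out). Origin: centre of the foot's underside, 28 above the bench; axes parallel to the block's.
- timer: Plug-in mechanical timer: round white housing 62 dia., toothed dial and small knob on top; top 55 above its origin. Plug foot 36 dia. x 17.5, fully in one outlet, not fastened (could be pulled out). Origin: centre of the foot's underside, 28 above the bench; axes parallel to the block's.
- usb_cube: Plug-in USB charger: white box 40 x 40 x 38 with two small slots in its top; top 56 above its origin. Plug foot 36 dia. x 17.5, fully in one outlet, not fastened (could be pulled out). Origin: centre of the foot's underside, 28 above the bench; axes parallel to the block's.
- blank_cap: Blanking cap: low grey disc 42 dia. x 4 with a 22 x 4 x 10 pull tab on it; top 32 above its origin. Plug foot 36 dia. x 17.5, fully in one outlet, not fastened (could be pulled out). Origin: centre of the foot's underside, 28 above the bench; axes parallel to the block's.
- glue_gun: Cordless glue gun lying loose on its side on the bench to the robot's right of the block, about 180 x 160 x 44 high. Origin: under the middle of its barrel; x towards the nozzle, the grip goes to -y. Not part of the job.
- outlet1 (a point): Centre of outlet 1 at the block's top face (45 above the bench); what is plugged in there has its origin straight below. Axes as the block's.
- outlet2 (a point): Centre of outlet 2 at the block's top face (45 above the bench); what is plugged in there has its origin straight below. Axes as the block's.
- outlet3 (a point): Centre of outlet 3 at the block's top face (45 above the bench); what is plugged in there has its origin straight below. Axes as the block's.
- outlet4 (a point): Centre of outlet 4 at the block's top face (45 above the bench); what is plugged in there has its origin straight below. Axes as the block's.
- switch1 (a point): Middle of outlet 1's rocker, 49 above the bench; axes as the block's. Black rocker 30 long (x), 22.5 wide (y), frame around it 46.5 high. Two faces, each 15 long, meet here in a shallow valley. While on, the face towards the outlet (+x) is level at 49; the one towards the robot (-x) slopes up to 54 at its outer end, 14 from here. Off is the mirror image.
- switch2 (a point): Middle of outlet 2's rocker, 49 above the bench; axes as the block's. Black rocker 30 long (x), 22.5 wide (y), frame around it 46.5 high. Two faces, each 15 long, meet here in a shallow valley. While on, the face towards the outlet (+x) is level at 49; the one towards the robot (-x) slopes up to 54 at its outer end, 14 from here. Off is the mirror image.
- switch3 (a point): Middle of outlet 3's rocker, 49 above the bench; axes as the block's. Black rocker 30 long (x), 22.5 wide (y), frame around it 46.5 high. Two faces, each 15 long, meet here in a shallow valley. While on, the face towards the outlet (+x) is level at 49; the one towards the robot (-x) slopes up to 54 at its outer end, 14 from here. Off is the mirror image.
- switch4 (a point): Middle of outlet 4's rocker, 49 above the bench; axes as the block's. Black rocker 30 long (x), 22.5 wide (y), frame around it 46.5 high. Two faces, each 15 long, meet here in a shallow valley. While on, the face towards the outlet (+x) is level at 49; the one towards the robot (-x) slopes up to 54 at its outer end, 14 from here. Off is the mirror image.
- rocker1 (a joint): Tilt of outlet 1's rocker, rad. 0: on (end towards -x raised); grows as that end is pressed; 0.35: off (that half level). Starts on. No spring: it takes about 2 to 4 N at the raised end (twice that halfway along its face), stays where left, stops at both ends (5 mm of travel). Pressed further, the whole switch gives 1 mm per 5 N in its clips, up to 4, and springs back.
- rocker2 (a joint): Tilt of outlet 2's rocker, rad. 0: on (end towards -x raised); grows as that end is pressed; 0.35: off (that half level). Starts on. No spring: it takes about 2 to 4 N at the raised end (twice that halfway along its face), stays where left, stops at both ends (5 mm of travel). Pressed further, the whole switch gives 1 mm per 5 N in its clips, up to 4, and springs back.
- rocker3 (a joint): Tilt of outlet 3's rocker, rad. 0: on (end towards -x raised); grows as that end is pressed; 0.35: off (that half level). Starts on. No spring: it takes about 2 to 4 N at the raised end (twice that halfway along its face), stays where left, stops at both ends (5 mm of travel). Pressed further, the whole switch gives 1 mm per 5 N in its clips, up to 4, and springs back.
- rocker4 (a joint): Tilt of outlet 4's rocker, rad. 0: on (end towards -x raised); grows as that end is pressed; 0.35: off (that half level). Starts on. No spring: it takes about 2 to 4 N at the raised end (twice that halfway along its face), stays where left, stops at both ends (5 mm of travel). Pressed further, the whole switch gives 1 mm per 5 N in its clips, up to 4, and springs back.
There are look-alikes about, which are no part of the job. Leave any brown or turquoise look-alike of the timer alone.

How it is judged:
By the outcome, as a careful person would: the job done as asked, in the order asked, and still so for the second after the job is handed in, with the robot touching nothing.
It also fails if it takes over 32 s, if anything falls off the work surface, if the arm or the gripper's body presses on something with over 40 N, if the wrist force passes 120 N, or if a joint passes its speed limit or range.

### The arm

A 6-joint arm with a two-finger parallel gripper is mounted at the origin on the work surface. World frame = base frame: x ahead of the robot, y to its left, z up, the work surface at z = 0. Lengths are in mm, angles in rad, forces in N, time in s.
With the tool pointing down it reaches from about 275 to 975 mm from the base axis. Payload 8.4 kg.
Tool frame: the origin (TCP) lies where the fingers leave the gripper's body, on its centre line; the fingertips stand 88 mm ahead of it and the grasp point (between the pads) lies 69 mm ahead of it; z points along the fingers, y is the line along which they close (so a half turn about z gives the same grasp; the last joint's range is limited). The gripper opens to 92 mm and grips with 3 to 60 N. Pads are 20 mm wide; open, the fingers measure 128 mm over their backs; the gripper's body (75 mm by 189 mm) begins 69 mm behind the grasp point.
Start: joints at [-1.162, 0.353, 1.633, -0, 1.155, -0.002], TCP at [249.588, -573.005, 302.683] pointing down, gripper open.
Joint ranges: [-2.63, 2.63], [-0.92, 2.1], [0.06, 2.66], [-1.3, 4.44], [0, 2.69], [-3.02, 3.02]. Speed limits (rad/s): [2.22, 2.22, 2.79, 3.14, 3.14, 3.14].

### API

Orientations are given as [roll, pitch, yaw] about the fixed x, y, z axes, in that order (R = Rz(yaw) Ry(pitch) Rx(roll)).
In Python, from workcell import sensors, snapshot, workorder, recognise, landmark_of gives the robot as it stands. The module is installed in compiled form; this text tells all that it offers.
- The arm moves only by the shell command python3 -m jog 'ROWS' [OPENING]. ROWS is a JSON object of lists of equal length, an entry for each row: "offset": the shift along the world's x, y, z normalised to -1 to 1, where 1 is 20 cm, a list of three; "yaw": the turn about the world's z normalised to -1 to 1, where 1 is 90 degrees. In form: {"offset": [[x, y, z], ...], "yaw": [yaw, ...]}. A call has 1 to 8 rows; each row shifts and turns the commanded pose from where the row before left it; what a row does not reach is not made up. A row lasts 1/12 s, in which the tool goes at most 41.7 mm and 7.16 degrees, less where a joint would pass 70% of its speed; a pose out of reach is approached as far as the arm can. A call with a number of a shift or a turn outside -1 to 1 is refused whole. A call with a gripper value outside its range is refused whole. OPENING is the opening, from 0 (shut) to 1 (fully open), set as the call begins (- or left out, the last holds). The fingers move at their own pace and stop on an object; the grip force is fixed at half the most. Time passes only in rows, so rows that do not move let the fingers close. It gives the time, the measured TCP pose, the force, the opening and the grip force at its end, in the units of the state.
- sensors.get_obs(): the state, without advancing time (a new reading comes with each control period).
- snapshot(name): name is "side" or "top"; returns a dict with "pixels" (384x512x3 uint8, red, green, blue), "intrinsics" (3x3 intrinsics, pixels), "T" (4x4, takes a point from camera to world coordinates). Camera axes: x right, y up, looking along -z (the intrinsics and any distortion apply to the point x, -y, -z); pixel columns grow to the right and rows downward; lengths in mm; the calibration is good to about 2 mm. A picture is of the moment at which its call begins. There is no depth.
- workorder.sign_off(): hands the job in; it is judged then, once.
Trained networks look in a picture, given as the dict that the camera call returned (one of the last four; its "shot" number tells which), for a name from the list of things; names that differ only in an ending like _2 or _b are one class to them, and where a whole thing is asked for, a point or a joint stands for the part that bears it (a point fixed in the world has none). Each returns a list of dicts, best first, with "p" (0 to 1); they miss things now and then, are a little off and sometimes report something else, mostly with a low value. They report only what shows in the picture. A call takes as long as a camera call. They do not tell look-alikes from the thing itself.
- recognise(target, picture): "rect" ([centre column, centre row, width, height] in pixels, round what is visible of it).
- landmark_of(target, picture): "point" ([column, row] in pixels: a listed point, or the origin of a listed thing).
The state is a dict: "clock": time; "q": joint angles; "qd": joint speeds; "joint_torque": joint torques, N m; "ee_pos": TCP position; "orientation": TCP orientation; "force": force on the tool from outside, world axes, zero at the start; "moment": the same for the moment, N m; "grip_width": finger opening in mm; "grasp_force": force on a finger pad.
Only numpy, scipy, OpenCV 4.12 (cv2) and the standard library are available. Lean on these libraries where they do the work, as an engineer would, in place of code of your own. Each camera call takes 0.05 s, during which the arm holds its last target. There are 200 camera calls.

## Working session

There is one attempt and no reset: what is moved stays moved. The work goes in short steps, Python scripts to look and compute and a shell command to move; the robot and the scene stay as the last step left them, time stands still between calls to the robot, and variables do not carry over. Pictures are saved under pics/ and viewed, at most 10 in all, crops included, and the job is handed in when it is done.

```bash
mkdir -p pics; cat > h.py <<'E'
import numpy as np, cv2
from workcell import sensors, snapshot, workorder, recognise, landmark_of
def ray(s,p):
    K=np.array(s["intrinsics"]);T=np.array(s["T"])
    d=np.linalg.inv(K)@[p[0],p[1],1.]
    return T[:3,3],T[:3,:3]@(d*[1,-1,-1])
def at(s,p,z):
    o,d=ray(s,p);return o+d*(z-o[2])/d[2]
def proj(s,P):
    T=np.array(s["T"]);c=T[:3,:3].T@(np.array(P,float)-T[:3,3])*[1,-1,-1]
    u=np.array(s["intrinsics"])@c;return u[:2]/u[2]
E
python3 - <<'E'
from h import *
for n in("top","side"):
    s=snapshot(n);cv2.imwrite(f"pics/{n}0.png",s["pixels"][:,:,::-1])
    print(n,[k for k in s if k!="pixels"],np.array(s["T"]).round(2).tolist())
    for t,z in [("switch1",49),("switch2",49),("switch3",49),("switch4",49),("outlet1",45),("outlet4",45),("charger",28),("timer",28),("usb_cube",28),("blank_cap",28),("block",0)]:
        for r in landmark_of(t,s)[:2]: print(t,np.round(r["point"],1),round(r["p"],2),at(s,r["point"],z).round(1))
print(sensors.get_obs())
E
```

```text
top ['intrinsics', 'T', 'shot'] [[0.02, 1.0, -0.07, 446.41], [-1.0, 0.02, 0.01, -29.78], [0.01, 0.07, 1.0, 1280.98], [0.0, 0.0, 0.0, 1.0]]
switch1 [197.7 184.6] 0.78 [552.3 126.9  49. ]
switch1 [169. 191.] 0.77 [532.2 210.   49. ]
switch2 [197.7 184.6] 0.78 [552.3 126.9  49. ]
switch2 [169. 191.] 0.77 [532.2 210.   49. ]
switch3 [197.7 184.6] 0.78 [552.3 126.9  49. ]
switch3 [169. 191.] 0.77 [532.2 210.   49. ]
switch4 [197.7 184.6] 0.78 [552.3 126.9  49. ]
switch4 [169. 191.] 0.77 [532.2 210.   49. ]
outlet1 [193.5 161. ] 0.87 [622.1 141.5  45. ]
outlet1 [165.5 167.4] 0.73 [601.8 223.1  45. ]
outlet4 [193.5 161. ] 0.87 [622.1 141.5  45. ]
outlet4 [165.5 167.4] 0.73 [601.8 223.1  45. ]
charger [217.8 156.8] 0.7 [638.4  71.7  28. ]
timer [127.5 146.5] 0.84 [664.8 341.7  28. ]
timer [225.4 226.3] 0.62 [431.9  44.8  28. ]
usb_cube [245.9 167. ] 0.59 [609.2 -12.7  28. ]
usb_cube [171.1 169. ] 0.48 [599.4 209.8  28. ]
blank_cap [245.8 151.7] 0.57 [655.2 -11.6  28. ]
block [208.9 170.4] 0.77 [600.5 100.2   0. ]
side ['intrinsics', 'T', 'shot'] [[-1.0, 0.03, -0.05, 502.55], [-0.06, -0.75, 0
[... 879 characters left out ...]
5 [ 575.4 -365.9    0. ]
{'clock': 1.2, 'q': array([-1.16239787e+00,  3.52987951e-01,  1.63338685e+00, -2.12145843e-05,
        1.15519815e+00, -2.38552735e-03]), 'qd': array([ 0.00033566,  0.00060025,  0.00227075,  0.00093091, -0.00054584,
        0.00084737]), 'joint_torque': array([-9.91713059e-04, -5.93760359e+01, -3.34567738e+01,  6.98069623e-02,
        1.56171044e-02,  5.83069124e-06]), 'ee_pos': array([ 249.58761042, -573.01278769,  302.69613291]), 'orientation': array([3.14157300e+00, 1.94557939e-05, 4.10792544e-01]), 'force': array([-0.23801199, -0.53771925,  0.48682336]), 'moment': array([-0.02192323, -0.01873121,  0.02092093]), 'grasp_force': 0.0, 'grip_width': 91.82154906780453}
```

View pics/top0.png

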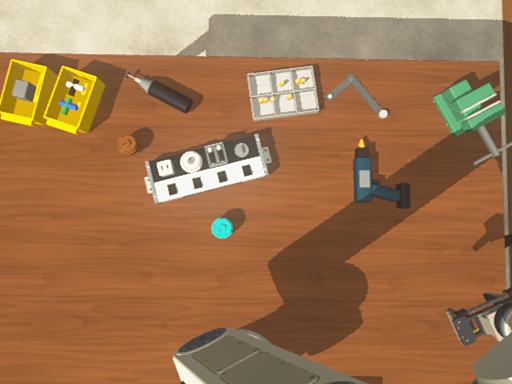

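View pics/side0.png

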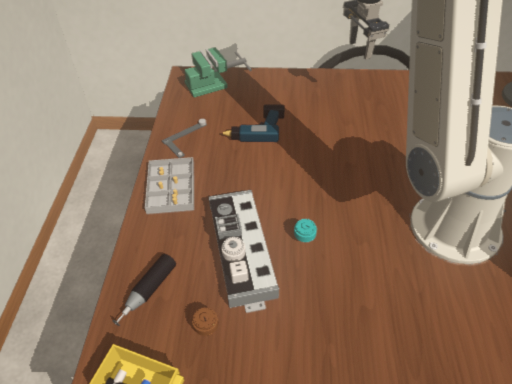

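The charger, the box with two cells, is third from the left (top ~(216,153), side ~(229,226)), so it is in outlet 3. Its rocker is at ~(222,178) in the top picture. I'll fit the block pose using both cameras.

```bash
cat > fit.py <<'E'
from h import *
from scipy.optimize import least_squares
def fit():
    D=[]
    for n in("top","side"):
        s=snapshot(n)
        for t in("switch3","outlet3"):
            for r in landmark_of(t,s):
                if r["p"]>.3: D.append((s,t,np.array(r["point"])))
    def pts(p,t):
        a=-31 if t[0]=="s" else 31; c,si=np.cos(p[2]),np.sin(p[2])
        return [[p[0]+c*a-si*y,p[1]+si*a+c*y,49 if a<0 else 45] for y in(112.5,37.5,-37.5,-112.5)]
    def res(p):
        out=[]
        for s,t,q in D:
            d=[q-proj(s,P) for P in pts(p,t)]
            out+=list(min(d,key=np.linalg.norm))
        return out
    f=least_squares(res,[600,100,.27],loss="soft_l1",x_scale=[10,10,.1])
    print("block",f.x.round(3),"n",len(D),"res",np.round(np.linalg.norm(np.reshape(res(f.x),(-1,2)),axis=1),1))
    return f.x
if __name__=="__main__":
    p=fit();c,s=np.cos(p[2]),np.sin(p[2]);R=np.array([[c,-s],[s,c]])
    print("sw3",p[:2]+R@[-31,-37.5],"target",p[:2]+R@[-46,-37.5],"charger outlet",p[:2]+R@[31,-37.5])
    for n in("top","side"):
        S=snapshot(n)
        a,b=(140,120) if n=="top" else (190,170)
        im=cv2.resize(S["pixels"][b:b+(100 if n=="top" else 150),a:a+(140 if n=="top" else 110),::-1],None,fx=5,fy=5,interpolation=cv2.INTER_CUBIC) if n=="top" else cv2.resize(S["pixels"][b:b+150,a:a+110,::-1],None,fx=4,fy=4,interpolation=cv2.INTER_CUBIC)
        k=5 if n=="top" else 4
        L=[[-31,y,49] for y in(112.5,37.5,-37.5,-112.5)]+[[x,y,45] for x in(-62,62) for y in(-172,172)]
        for l in L:
            q=(proj(S,[*(p[:2]+R@l[:2]),l[2]])-[a,b]+.5)*k
            cv2.circle(im,tuple(int(v) for v in q),3,(0,0,255),1)
        cv2.imwrite(f"pics/fit_{n}.png",im)
E
python3 fit.py; python3 -c "
import cv2,numpy as np
a=cv2.imread('pics/fit_top.png');b=cv2.imread('pics/fit_side.png')
b=cv2.resize(b,None,fx=.9,fy=.9);b=b[:500]
a=cv2.resize(a,(400,int(a.shape[0]*400/a.shape[1])));h=max(a.shape[0],b.shape[0])
f=lambda i:cv2.copyMakeBorder(i,0,h-i.shape[0],0,0,0)
cv2.imwrite('pics/fit.png',np.hstack([f(a),f(b)]))"
```

```text
block [5.97002e+02 9.96010e+01 2.62000e-01] n 19 res [ 1.   3.2  2.8  1.9  4.   2.2  1.3  2.2  0.5  2.8  5.9 72.   5.7  1.
 21.1  0.8  1.   3.9  1.9]
sw3 [576.75993734  55.3568669 ] target [562.27071595  51.47582793] charger outlet [636.6487191   71.39849462]
```

View pics/fit.png

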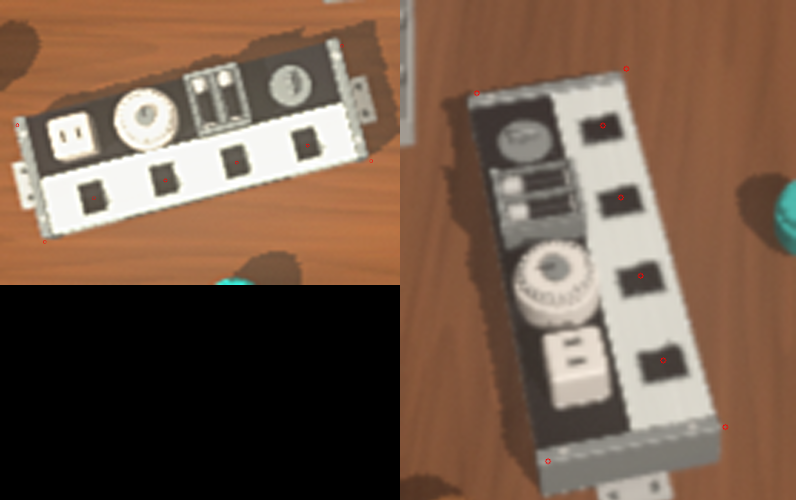

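The projected points sit on the rockers to within about 3 mm. Target for the tip is (562, 51.5), about 15 mm to the robot's side of switch 3's middle, at yaw 0.26. I'll shut the gripper and approach high.

```bash
python3 -m jog '{"offset":[[0.085,0.17,0],[0.085,0.17,0],[0.085,0.17,0],[0.085,0.17,0],[0.085,0.17,0],[0.085,0.17,0],[0.085,0.17,0],[0.085,0.17,0]],"yaw":[-0.024,-0.024,-0.024,-0.024,0,0,0,0]}' 0
python3 -m jog '{"offset":[[0.085,0.17,0],[0.085,0.17,0],[0.085,0.17,0],[0.085,0.17,0],[0.085,0.17,0],[0.085,0.17,0],[0.085,0.17,0],[0.085,0.17,0]],"yaw":[0,0,0,0,0,0,0,0]}'
```

```text
clock: 2.27
ee_pos: [386.0, -299.4, 302.9]
orientation: [3.141, -0.0, 0.26]
force: [0.6, 0.1, 0.2]
grip_width: 40.7
grasp_force: 0.0
clock: 2.93
ee_pos: [522.1, -27.1, 302.9]
orientation: [3.141, -0.001, 0.26]
force: [0.5, -0.8, 0.1]
grip_width: 0.6
grasp_force: 0.0
```

```bash
python3 -m jog '{"offset":[[0.05,0.098,-0.07],[0.05,0.098,-0.07],[0.05,0.098,-0.07],[0.05,0.098,-0.07],[0,0,-0.18],[0,0,-0.18],[0,0,0],[0,0,0]],"yaw":[0,0,0,0,0,0,0,0]}'
python3 - <<'E'
from h import *
a=snapshot("side");b=snapshot("top")
for r in landmark_of("switch3",a): print(np.round(r["point"]),round(r["p"],2),at(a,r["point"],49).round(1))
A=cv2.resize(a["pixels"][150:310,170:310],None,fx=3.4,fy=3.4,interpolation=2)
B=cv2.resize(b["pixels"][120:220,150:240],None,fx=3.4,fy=3.4,interpolation=2)
B=cv2.copyMakeBorder(B,0,A.shape[0]-B.shape[0],0,0,0)
cv2.imwrite("pics/near.png",np.hstack([A,B])[:,:,::-1])
o=sensors.get_obs();print(o["ee_pos"],proj(a,o["ee_pos"]-[0,0,88]))
E
```

```text
clock: 3.6
ee_pos: [560.5, 49.4, 173.6]
orientation: [-3.141, 0.004, 0.26]
force: [0.1, 0.9, 0.6]
grip_width: 0.8
grasp_force: 0.0
[263. 269.] 0.9 [537.2 199.4  49. ]
[258. 247.] 0.71 [553.2 130.6  49. ]
[247. 224.] 0.65 [586.8  52.3  49. ]
[246. 202.] 0.65 [597.7 -26.2  49. ]
[562.86348663  49.27832223 176.89895948] [255.87936524 213.75045294]
```

View pics/near.png

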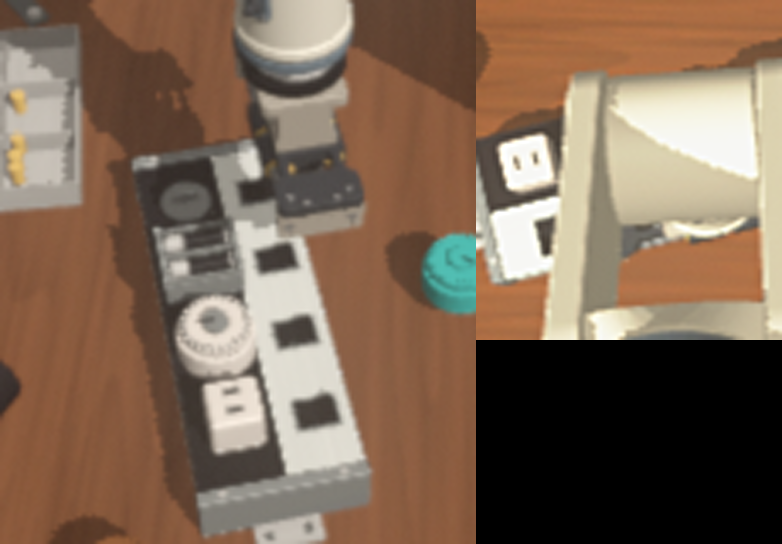

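The side view shows rocker 3 at (251,226) and the gripper over its robot-side end, with the charger clear. Going down to just above it, then pressing in small steps.

```bash
python3 -m jog '{"offset":[[0,0.01,-0.05],[0,0,-0.05],[0,0,-0.045],[0,0,0],[0,0,0]],"yaw":[0,0,0,0,0]}'
python3 -m jog '{"offset":[[0,0,-0.01],[0,0,-0.01],[0,0,-0.01],[0,0,0],[0,0,0]],"yaw":[0,0,0,0,0]}'
```

```text
clock: 4.17
ee_pos: [561.1, 51.3, 144.9]
orientation: [-3.141, 0.002, 0.26]
force: [-0.0, -0.3, 0.6]
grip_width: 0.3
grasp_force: 0.0
clock: 4.58
ee_pos: [561.4, 51.3, 139.7]
orientation: [-3.142, 0.0, 0.26]
force: [-0.5, -1.0, 1.4]
grip_width: 0.7
grasp_force: 0.7
```

```bash
python3 -m jog '{"offset":[[0,0,-0.01],[0,0,-0.005],[0,0,0],[0,0,0]],"yaw":[0,0,0,0]}'
python3 -c "
from h import *
for i in range(3): o=sensors.get_obs();print(o['ee_pos'].round(1),o['force'].round(1),o['moment'].round(2));snapshot('side')"
```

```text
clock: 4.92
ee_pos: [561.5, 51.3, 136.7]
orientation: [3.142, 0.0, 0.26]
force: [-3.0, -0.2, 4.2]
grip_width: 0.6
grasp_force: 2.3
[561.5  51.3 136.7] [-3.  -0.2  4.2] [-0.19  0.52 -0.02]
[561.4  51.4 136.7] [-1.9 -1.9  4.2] [-0.22  0.48  0.04]
[561.5  51.3 136.8] [-3.4 -2.4  4.7] [-0.24  0.52 -0.03]
```

```bash
python3 -m jog '{"offset":[[0,0,-0.005],[0,0,0],[0,0,0]],"yaw":[0,0,0]}'
python3 -m jog '{"offset":[[0,0,-0.005],[0,0,0],[0,0,0]],"yaw":[0,0,0]}'
```

```text
clock: 5.32
ee_pos: [561.5, 51.3, 135.9]
orientation: [3.142, 0.0, 0.26]
force: [-4.3, -1.3, 7.3]
grip_width: 0.9
grasp_force: 4.1
clock: 5.57
ee_pos: [561.5, 51.4, 135.2]
orientation: [3.142, 0.0, 0.26]
force: [-5.5, -0.5, 10.8]
grip_width: 0.4
grasp_force: 5.7
```

Force is rising at about 5 N/mm, with the tip 1.8 mm below the level face. That matches the rocker being on its stop with the clips giving, so I'll draw clear and check.

```bash
python3 -m jog '{"offset":[[0,0,0.02],[0,0,0.05],[0,0,0.15],[0,0,0.2],[0,0,0.2],[-0.1,-0.17,0.1],[-0.1,-0.17,0],[-0.1,-0.17,0]],"yaw":[0,0,0,0,0,0,0,0]}'
python3 -m jog '{"offset":[[-0.08,-0.18,0],[-0.08,-0.18,0],[-0.08,-0.18,0],[-0.08,-0.18,0],[-0.08,-0.18,0],[-0.08,-0.18,0],[0,0,0],[0,0,0]],"yaw":[0,0,0,0,0,0,0,0]}'
python3 - <<'E'
from h import *
a=snapshot("side");b=snapshot("top")
A=cv2.resize(a["pixels"][180:280,195:285],None,fx=4.4,fy=4.4,interpolation=2)
B=cv2.resize(b["pixels"][125:210,145:275],None,fx=2.7,fy=2.7,interpolation=2)
B=cv2.copyMakeBorder(B,0,A.shape[0]-B.shape[0],0,0,0)
cv2.imwrite("pics/after.png",np.hstack([A,B])[:,:,::-1])
E
```

```text
clock: 6.23
ee_pos: [503.3, -49.2, 279.9]
orientation: [3.14, -0.005, 0.262]
force: [0.3, -1.0, -0.6]
grip_width: 0.2
grasp_force: 0.0
clock: 6.9
ee_pos: [406.2, -266.4, 278.1]
orientation: [3.141, -0.001, 0.256]
force: [0.2, 1.4, -1.3]
grip_width: 0.4
grasp_force: 0.0
```

View pics/after.png

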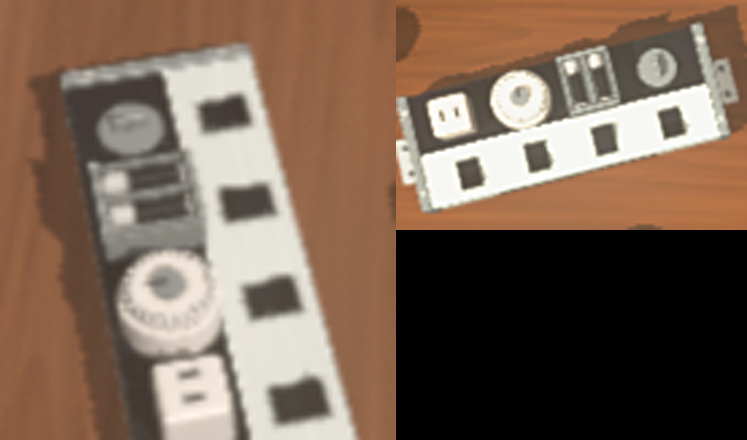

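In the side crop, rocker 3 at (248,202) is now raised on the outlet side, while the other three keep their robot-side end up. The plugged-in things have not moved.

```bash
python3 -c "
from workcell import workorder
print(workorder.sign_off())"
```

```text
the job is handed in; nothing more can be done
None
```

I switched off the charger's outlet (outlet 3) by pressing rocker 3 fully over; the last pictures show the other three rockers still on and nothing plugged in moved, the arm never went near the glue gun, and the job is handed in.

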